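Level the laser stand, then raise its telescopic mast and hold it

ROBOT

A 6-joint arm with a two-finger parallel gripper is mounted at the origin on the work surface. World frame = base frame: x ahead of the robot, y to its left, z up, the work surface at z = 0. Lengths are in mm, angles in degrees, forces in N, time in s.
With the tool pointing down it reaches from about 350 to 950 mm from the base axis. Payload 17.4 kg.
Tool frame: the origin (TCP) lies on the centre line of the jaws, within the pads' length; the fingertips stand 25 mm ahead of it and the grasp point (between the pads) lies 6 mm ahead of it (tip_extent is the z of the fingertips in the tool frame, in mm); z points along the fingers, y is the line along which they close (so a half turn about z gives the same grasp; the last joint's range is limited). The gripper opens to 93 mm and grips with 3 to 60 N. Pads are 15 mm wide; open, the fingers measure 128 mm over their backs; the gripper's body (75 mm by 188 mm) begins 65 mm behind the grasp point.
Start: joints at [71.746, 6.646, 82.598, -0, 90.757, -2.166], TCP at [187.067, 648.567, 243.646] pointing down, gripper open.
Joint ranges: [-162.19, 162.19], [-47.58, 125.68], [4.15, 143.07], [-65.23, 245.23], [0.69, 171.88], [-170.13, 170.13]. Speed limits (degrees/s): [108.29, 108.29, 127.2, 180, 180, 180].

INTERFACE

Orientations are given as a 3x3 rotation matrix whose columns are the frame's x, y, z axes.
In Python, from station import get_obs, read_camera, calibration, finish_job, cut_out, tip_extent gives the robot as it stands.
- The arm moves only by the tool play_rows, never from a script. Its argument "steps" is a list of rows, each a list of 7 numbers: the turn, a rotation vector about the tool's x, y, z in degrees, then the shift along the tool's x, y, z in cm, then the closure, from -1 (fully open) to 1 (shut). A call has 1 to 12 rows; each row shifts and turns the commanded pose from where the row before left it, along the tool's axes as they then stand; what a row does not reach is not made up. A row lasts 1/10 s, in which the tool goes at most 50 mm and 8.59 degrees, less where a joint would pass 70% of its speed; a pose out of reach is approached as far as the arm can. A call is refused whole if a number of a shift passes 5 or a number of a turn 8.59, either way. A call with a gripper value outside its range is refused whole. The fingers move at their own pace and stop on an object; "newtons" is the grip in N (left out, the last holds). Time passes only in rows, so rows that do not move let the fingers close. It gives the time, the measured TCP pose, the force, the opening and the grip force at its end, in the units of the state.
- get_obs(): the state, without advancing time (a new reading comes with each control period).
- read_camera(name): name is "scene" or "top" or "wrist"; returns (picture, depth): 384x512x3 uint8, red, green, blue; 384x512 float32, mm along the optical axis (not along the pixel's ray), 0 where there is no reading.
- calibration(name): a dict with "camera_matrix" (3x3 intrinsics, pixels), "world_to_cam" (4x4, takes a point from world to camera coordinates). Camera axes: x right, y down, z forward; pixel columns grow to the right and rows downward; lengths in mm; the calibration is good to about 2 mm. A picture is of the moment at which its call begins: read the wrist's pose just before it. calibration takes no time and is no camera call; for the wrist camera it gives the pose at the moment of the call.
- finish_job(): hands the job in; it is judged then, once.
Trained networks look in the newest picture that a camera, given by its name, has taken for a name from the list of things; names that differ only in an ending like _2 or _b are one class to them, and where a whole thing is asked for, a point or a joint stands for the part that bears it (a point fixed in the world has none). Each returns a list of dicts, best first, with "p" (0 to 1); they miss things now and then, are a little off and sometimes report something else, mostly with a low value. They report only what shows in the picture. A call takes as long as a camera call.
- cut_out(name, camera): "region" (384x512 bool, what is visible of it) and "position" ([column, row] in pixels, amid what is visible of it).
The state is a dict: "time_s": time; "joint_pos": joint angles; "dq": joint speeds; "joint_torque": joint torques, N m; "position": TCP position; "tcp_rot": TCP orientation; "wrist_force": force on the tool from outside, world axes, zero at the start; "ft_torque": the same for the moment, N m; "width": finger opening in mm; "grasp_force": force on a finger pad.
Only numpy, scipy, OpenCV 4.12 (cv2) and the standard library are available. Lean on these libraries where they do the work, as an engineer would, in place of code of your own. Each camera call takes 0.05 s, during which the arm holds its last target. There are 200 camera calls.

TASK

Level the laser stand by turning the black bar knob on its foot screw until the bubble sits between the two lines of its vial. Then take the grip on top of the mast so that its steel release button is squeezed in, pull the mast straight up past its first stop to the second, fully extended, and finish while still holding it up there with the stand still level (it sinks back if let go). Leave the fittings and tools lying around where they are.

Things in the scene. Friction and masses are not known exactly. Their poses are not given: they have to be found in the camera images.
- stand: Steel base plate of the laser stand, 110 x 230 x 12 mm (its x, y, z), fixed to the bench. Origin under it, z up; the foot knob stands at its y = -95 mm, the mast at y = +45 mm, the hinge of the platform at y = +100 mm (42 mm up), and the laser unit on the mast looks to its +x.
- knob_grip (a point): Centre of the grip bar of the foot knob: a black bar 42 mm long, 14 mm thick, 32 mm high (12 mm above and 20 mm below this point hold bar; under it a 44 mm disc), about 90 mm above the bench. The bar runs along this frame's x axis; it turns about the vertical and stays at this height.
- foot_knob (a joint): Angle of the foot knob, rad, growing CLOCKWISE seen from above; range -2.6 to 1.3, always starts between -2.4 and -1.3. Stiff (0.12 Nm), stays where it is left. Each rad clockwise lowers the platform's tilt by 0.04 rad. The bar is parallel to the stand's x axis at 0.
- platform (a joint): Tilt of the hinged aluminium platform, rad: 0 = level, positive = knob end too low (at the start 0.05 to 0.10); turning the knob clockwise raises that end. The mast stands at a right angle on the platform and leans with it.
- vial (a point): Middle of the top of the bubble vial, a green glass tube 68 mm long and 16 mm thick on a white block on the platform, along the stand's y axis. The two black lines stand 9 mm either side; the white bubble is 9 mm long and moves 2.2 mm per 0.01 rad of tilt towards the high end, so it is between the lines within 0.02 rad of level.
- mast_grip (a point): Middle of the black upright grip on the mast's top. Grip: 30 mm deep (x), reaching 20 mm above and 24 mm below here, flange 34 x 36 mm under it; across y 36 mm wide with the button out, 31 mm in: fixed cheek at y = -15.5 mm, button on the +y side. Squeeze along y, from above. z runs along the mast. On the level stand 160 mm above the bench with the mast closed, 280 mm fully extended.
- button_face (a point): Centre of the outer face of the steel release button, 22 mm wide and 30 mm high, on the +y side of the grip. It moves with the button. (The grey laser unit, 50 x 56 x 36 mm, begins 30 mm from the grip's middle at +x; its top is 2 mm below that middle.)
- release_button (a joint): Travel of the release button, m: 0 out, 0.005 fully in (2 N to start, 6 N fully in, springs back). While it is out a catch holds the closed mast down; from 0.004 the mast is free.
- mast_upper (a joint): Extension of the upper (inner) mast section out of the lower one, m, 0 to 0.06. It comes out first; its end is the first stop. Slides back under its own weight.
- mast_lower (a joint): Extension of the lower mast section out of the fixed tube, m, 0 to 0.06. It is drawn along once the upper section is at its stop; its end is the second stop. Mast total 120 mm; pulling takes about 5 N at first, 8 N after the first stop. Slides back when let go.
- coupling: Loose copper coupling, 32 mm across, 44 mm high, standing beside the stand. Bystander: leave it. Origin at the centre of its underside.
- valve: Loose brass ball valve, 70 mm long, 42 mm high, beside the stand. Bystander: leave it. Origin at the centre of its underside.
- elbow: Loose copper elbow, 25 mm thick with 40 mm legs, lying beside the stand. Bystander: leave it. Origin at the centre of its underside.
- tape: Loose tape measure, 70 x 36 x 66 mm. Bystander: leave it. Origin at the centre of its underside.
- flux: Loose round tin, 64 mm across, 55 mm high. Bystander: leave it. Origin at the centre of its underside.
- pencil: Loose flat carpenter's pencil, 170 mm long, 8 mm high. Bystander: leave it. Origin at the centre of its underside.
- reducer: Loose copper reducer, 40 mm across, 54 mm high. Bystander: leave it. Origin at the centre of its underside.

How it is judged (in metres and radians):
On the way, in this order (a step that is already met when the one before it is completed fails the run):
1. the stand is level (bubble between the lines) with the mast still closed (value of joint platform between -0.02 and 0.02 rad and value of joint each of mast_upper, mast_lower below 0.005 m), for 0.3 s.
2. the release button is squeezed in on the level stand, the mast still closed (value of joint platform between -0.03 and 0.03 rad and value of joint release_button above 0.004 m and value of joint each of mast_upper, mast_lower below 0.005 m and contact force between the fingers and mast_upper above 3 N), for 0.1 s.
3. the mast is pulled past the first stop to the second (value of joint each of mast_upper, mast_lower above 0.054 m and contact force between the fingers and mast_upper above 3 N), for 0.2 s.
At the end, for the whole second after the job is handed in: Both mast sections are drawn out to their stops (each within 6 mm of its 60 mm), the head is still and in the gripper's grip (finger force over 3 N), and the platform is still level within 0.026 rad (0.02 rad when levelled, before the mast is raised) (all of step 3 and value of joint platform between -0.026 and 0.026 rad and linear speed of mast_upper below 0.02 m/s); the arm keeps its last pose, push and grip.
It fails at once if a loose fitting or tool was pushed more than 30 mm (distance of any of coupling, valve, elbow, tape, flux, pencil, reducer from where it was at the start of the episode above 0.03 m).
It also fails if it takes over 67 s, if anything falls off the work surface, if the arm or the gripper's body presses on something with over 40 N, if the wrist force passes 120 N, or if a joint passes its speed limit or range.

## Working session

There is one attempt and no reset: what is moved stays moved. The work goes in short steps, Python scripts to look and compute and a tool call to move; the robot and the scene stay as the last step left them, time stands still between calls to the robot, and variables do not carry over. Pictures are saved under pics/ and viewed, at most 10 in all, crops included, and the job is handed in when it is done.

Besides the shell and the picture viewer there is one more tool, called after "Emit:" as a command line: name --pt "numbers of a row" for each row, then --argument value for the rest. play_rows: Moves the arm, as the interface text tells. Its arguments: {"type":"object","properties":{"steps":{"type":"array"},"newtons":{"type":"number"}},"required":["steps"]}

```bash
mkdir -p pics; cat > h.py <<'E'
import numpy as np, cv2
from station import *
def pts(cam,region,depth,cal=None):
    c=cal or calibration(cam);K=np.array(c["camera_matrix"]);T=np.linalg.inv(np.array(c["world_to_cam"]))
    v,u=np.nonzero(region&(depth>0));d=depth[v,u]
    P=np.stack([(u-K[0,2])/K[0,0]*d,(v-K[1,2])/K[1,1]*d,d,np.ones_like(d)])
    return (T@P)[:3].T
E
python3 - <<'E'
from h import *
np.set_printoptions(precision=1,suppress=True)
o=get_obs();print(o["tcp_rot"],o["position"])
ims=[]
for cam in ["scene","top"]:
    im,d=read_camera(cam);ims.append(im)
    cv2.imwrite(f"pics/{cam}0.png",im[:,:,::-1])
    for n in ["stand","knob_grip","vial","mast_grip","button_face"]:
        for r in cut_out(n,cam)[:1]:
            P=pts(cam,r["region"],d)
            if len(P)==0: print(cam,n,"nodepth");continue
            print(cam,n,round(r["p"],2),r["position"],len(P),np.median(P,0),np.percentile(P,2,axis=0),np.percentile(P,98,axis=0))
cv2.imwrite("pics/a.png",cv2.resize(np.vstack(ims)[:,:,::-1],(400,600)))
E
```

```text
[[-1.   0.3 -0. ]
 [ 0.3  1.  -0. ]
 [ 0.  -0.  -1. ]] [187.  648.4 242.9]
scene stand 0.95 [282.4, 213.9] 2936 [575.3  55.1  42.5] [521.1 -72.7   3.4] [629.5 144.9 170.8]
scene knob_grip 0.73 [259.5, 247.4] 391 [684.  -43.9  28.1] [621.  -81.8  -0.4] [693.3   1.3  44.3]
scene vial 0.85 [289.1, 204.1] 1603 [566.3  63.4  52.8] [522.  -59.   33.1] [630.7 133.1 175.1]
scene mast_grip 0.89 [294.7, 188.1] 587 [602.8  76.5 151.8] [541.6  55.1  78.2] [632.4 109.2 176.6]
top stand 0.96 [242.1, 188.4] 3835 [548.7  52.4  45.4] [497.1 -72.    9.6] [616.9 140.5 175.7]
top knob_grip 0.71 [243.1, 225.0] 134 [459.   51.8  44.3] [444.8  36.3   0.3] [475.9  68.4  47.7]
top vial 0.96 [236.3, 187.6] 2447 [553.8  66.1  50.9] [511.3 -44.4  36.1] [623.9 134.7 176.5]
top mast_grip 0.65 [225.7, 168.4] 825 [587.4  78.6 154.3] [533.8  54.8   3.8] [629.3 109.4 177.6]
top button_face 0.69 [152.7, 283.3] 414 [320.  299.2   7.7] [242.  281.   -0.9] [404.6 318.5  11.2]
```

```bash
python3 - <<'E'
import cv2,numpy as np
a=cv2.imread("pics/scene0.png")[130:300,170:400];b=cv2.imread("pics/top0.png")[110:280,140:370]
cv2.imwrite("pics/b.png",np.hstack([cv2.resize(x,(400,296),interpolation=cv2.INTER_CUBIC) for x in (a,b)]))
E
```

```text
(no output)
```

View pics/b.png

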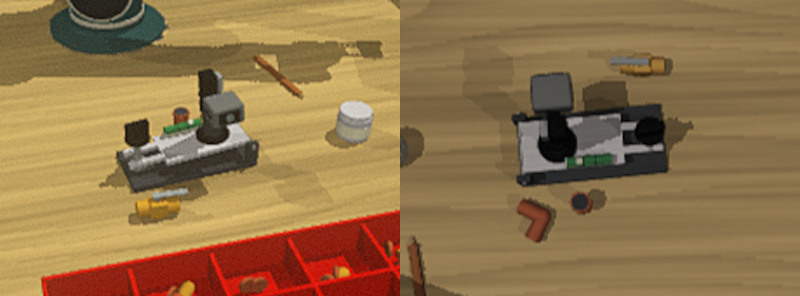

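View pics/scene0.png

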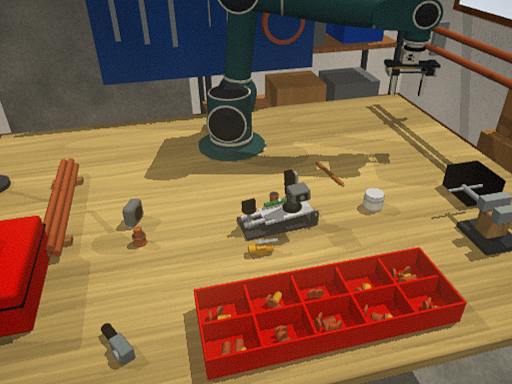

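The stand lies about parallel to the world axes, with the knob towards -y at top-view pixel (284,185) and the mast at (232,192). The laser looks to +x.

```bash
python3 - <<'E'
from h import *
np.set_printoptions(precision=1,suppress=True)
c=calibration("wrist");print(np.linalg.inv(np.array(c["world_to_cam"])),c["camera_matrix"])
im,d=read_camera("top")
R=np.zeros(d.shape,bool);R[150:230,190:310]=1
P=pts("top",R,d);P=P[P[:,2]>8]
S=P[(abs(P[:,0]-565)<110)]
r=cv2.minAreaRect(S[(S[:,2]<75)&(S[:,2]>8)][:,:2].astype(np.float32));print(r)
k=S[(S[:,1]<-20)&(S[:,2]>75)];print(len(k),k.mean(0),k.min(0),k.max(0))
k=S[(S[:,1]>-20)&(S[:,2]>140)&(S[:,0]<585)];print(len(k),k.mean(0),k.min(0),k.max(0))
E
```

```text
[[  0.3   0.9   0.2 118.4]
 [  1.   -0.3  -0.1 668. ]
 [ -0.    0.3  -1.  383.9]
 [  0.    0.    0.    1. ]] [[284.8   0.  252.2]
 [  0.  284.8 190.4]
 [  0.    0.    1. ]]
((560.2353515625, 32.518516540527344), (208.66989135742188, 239.61648559570312), 3.279794692993164)
202 [556.8 -54.2  90.8] [539.  -75.5  75.1] [578.7 -33.3 107.5]
329 [557.7  77.8 163.9] [533.4  53.3 140.2] [584.9 107.1 179.3]
```

Emit:
play_rows --pt "0 0 0 -2.64 -2.51 0 -1" --pt "0 0 0 -2.64 -2.51 0 -1" --pt "0 0 0 -2.64 -2.51 0 -1" --pt "0 0 0 -2.64 -2.51 0 -1" --pt "0 0 0 -2.64 -2.51 0 -1" --pt "0 0 0 -2.64 -2.51 0 -1" --pt "0 0 0 -2.64 -2.51 0 -1" --pt "0 0 0 -2.64 -2.51 0 -1" --pt "0 0 0 -2.64 -2.51 0 -1" --pt "0 0 0 -2.64 -2.51 0 -1"

```text
time_s: 1.65
position: [371.7, 332.9, 243.9]
tcp_rot: [[-0.961, 0.277, 0.0], [0.277, 0.961, 0.0], [-0.0, 0.0, -1.0]]
wrist_force: [1.0, -0.1, -0.5]
width: 93.0
grasp_force: 0.0
```

Emit:
play_rows --pt "0 0 0 -2.64 -2.51 0 -1" --pt "0 0 0 -2.64 -2.51 0 -1" --pt "0 0 0 -2.64 -2.51 0 -1" --pt "0 0 0 -2.64 -2.51 0 -1" --pt "0 0 0 -2.64 -2.51 0 -1" --pt "0 0 0 -2.64 -2.51 0 -1" --pt "0 0 0 -2.64 -2.51 0 -1" --pt "0 0 0 -2.64 -2.51 0 -1" --pt "0 0 0 -2.64 -2.51 0 -1" --pt "0 0 0 -2.64 -2.51 0 -1" --pt "0 0 0 0 0 0 -1" --pt "0 0 0 0 0 0 -1"

```text
time_s: 2.85
position: [555.3, 19.5, 243.5]
tcp_rot: [[-0.96, 0.278, -0.0], [0.278, 0.96, 0.0], [0.001, 0.0, -1.0]]
wrist_force: [-0.5, -0.3, 0.0]
width: 93.0
grasp_force: 0.0
```

```bash
python3 - <<'E'
from h import *
np.set_printoptions(precision=2,suppress=True)
o=get_obs();print(o["position"],o["joint_pos"],o["time_s"])
c=calibration("wrist")
im,d=read_camera("wrist");cv2.imwrite("pics/w1.png",im[:,:,::-1])
for n in ["knob_grip","vial","mast_grip","button_face"]:
    for r in cut_out(n,"wrist")[:1]:
        P=pts("wrist",r["region"],d,c)
        print(n,round(r["p"],2),r["position"],len(P),np.percentile(P,[2,50,98],axis=0) if len(P) else '')
A=pts("wrist",np.ones(d.shape,bool),d,c)
k=A[(A[:,2]>96)&(A[:,2]<115)&(abs(A[:,0]-558)<40)&(abs(A[:,1]+56)<40)]
print("knob",len(k),cv2.minAreaRect(k[:,:2].astype(np.float32)),np.median(k[:,2]))
p=A[(A[:,2]>6)&(A[:,2]<18)&(abs(A[:,0]-558)<75)&(A[:,1]>-110)&(A[:,1]<180)]
print("plate",cv2.minAreaRect(p[:,:2].astype(np.float32)))
E
```

```text
[555.32  19.47 243.47] [ -0.63  -8.29  97.39   0.01  90.93 -74.46] 2.85
knob_grip 0.78 [191.6, 198.9] 1261 [[538.2  -71.55  70.78]
 [553.71 -50.3   80.5 ]
 [576.84 -32.06 104.02]]
vial 0.69 [307.1, 173.6] 12475 [[510.17 -37.7   32.  ]
 [548.29  66.69  51.75]
 [617.71 136.96 175.31]]
mast_grip 0.8 [325.0, 197.3] 4925 [[531.84  56.23 121.97]
 [576.4   75.33 153.08]
 [623.9  108.34 175.81]]
button_face 0.64 [337.6, 171.5] 457 [[535.49  85.72 141.86]
 [544.23  90.9  168.67]
 [557.04  96.62 170.39]]
knob 509 ((557.9313354492188, -52.282142639160156), (14.108067512512207, 40.887306213378906), 11.801819801330566) 102.75335978332811
plate ((551.4007568359375, 33.431739807128906), (110.16531372070312, 224.42320251464844), 4.553084850311279)
```

View pics/w1.png

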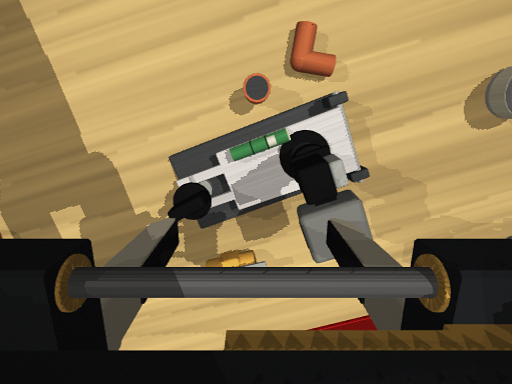

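The bar is at pixel (190,200), pointing along world ~102°, so knob angle ≈ -1.7 rad. The bubble is at (268,140), right of the lines. I turn the tool so its jaws close across the bar, move above it, and measure the tilt.

Emit:
play_rows --pt "0 0 7.76 0 0 0 -1" --pt "0 0 7.76 0 0 0 -1" --pt "0 0 7.76 0 0 0 -1" --pt "0 0 7.76 0 0 0 -1" --pt "0 0 7.76 0 0 0 -1" --pt "0 0 7.76 0 0 0 -1" --pt "0 0 7.76 0 0 0 -1" --pt "0 0 7.76 0 0 0 -1" --pt "0 0 0 -3.5 -0.6 0 -1" --pt "0 0 0 -3.58 -0.61 0 -1" --pt "0 0 0 0 0 3.3 -1" --pt "0 0 0 0 0 0 -1"

```text
time_s: 4.3
position: [556.6, -51.8, 207.2]
tcp_rot: [[-0.205, 0.979, -0.005], [0.979, 0.205, 0.001], [0.002, -0.004, -1.0]]
wrist_force: [-0.7, -0.4, -0.1]
width: 92.9
grasp_force: 0.0
```

```bash
cat >> h.py <<'E'
def look(save):
    np.set_printoptions(precision=3,suppress=True)
    o=get_obs();print(o["time_s"],o["position"],o["tcp_rot"][:,1],o["joint_pos"][5],o["wrist_force"],o["width"],o["grasp_force"])
    c=calibration("wrist");im,d=read_camera("wrist");cv2.imwrite(save,im[:,:,::-1])
    K=np.array(c["camera_matrix"]);T=np.linalg.inv(np.array(c["world_to_cam"]))
    v,u=np.mgrid[:384,:512];W=(np.stack([(u-K[0,2])/K[0,0]*d,(v-K[1,2])/K[1,1]*d,d,np.ones_like(d)],-1)@T.T)[...,:3]
    return o,im,d,W
def tilt(im,d,W):
    sat=im.max(-1).astype(int)-im.min(-1)
    yaw=np.radians(4.5);xs=np.array([np.cos(yaw),np.sin(yaw)]);ys=np.array([-xs[1],xs[0]])
    q=W[...,:2]-np.array([558,-52]);X=q@xs;Y=q@ys-95
    m=(d>0)&(W[...,2]>30)&(W[...,2]<56)&(abs(X)<45)&(Y<110)&(Y>-80)&(sat<25)
    for _ in range(6):
        A=np.c_[X[m],Y[m],np.ones(m.sum())];s=np.linalg.lstsq(A,W[...,2][m],rcond=None)[0]
        m=m&(abs(W[...,2]-(s[0]*X+s[1]*Y+s[2]))<2.5)
    print("plane slope x,y",s,m.sum())
    g=im.astype(int);gr=(g[...,1]>g[...,0]+25)&(g[...,1]>g[...,2]+15)&(d>0)&(abs(X)<60)&(abs(Y)<110)
    if gr.sum()>30:
        print("vial",gr.sum(),W[gr].mean(0),"Y",Y[gr].min(),Y[gr].max(),"X",np.median(X[gr]))
        xm=np.median(X[gr])
        b=(abs(X-xm)<3.5)&(d>0)&(Y>Y[gr].min())&(Y<Y[gr].max())&(W[...,2]>np.median(W[gr][:,2])-5)
        L=im.astype(float).mean(-1)
        print("profile",[(int(y),int(L[b&(abs(Y-y)<1.2)].mean()) if (b&(abs(Y-y)<1.2)).any() else -1) for y in np.arange(Y[gr].min(),Y[gr].max(),2)])
E
python3 - <<'E'
from h import *
o,im,d,W=look("pics/w2.png");tilt(im,d,W)
k=W[(d>0)&(W[...,2]>97)&(W[...,2]<112)&(abs(W[...,0]-558)<35)&(abs(W[...,1]+52)<35)]
print("knob",len(k),cv2.minAreaRect(k[:,:2].astype(np.float32)),np.median(k[:,2]))
E
```

```text
4.3 [556.642 -51.825 207.236] [ 0.979  0.205 -0.004] -19.737737757555774 [-0.668 -0.432 -0.062] 92.89206059086176 0.0
plane slope x,y [-0.004  0.072 42.632] 5770
vial 998 [520.038  36.833  58.557] Y -37.016454774657284 32.49628873138231 X -30.697378615014724
profile [(-37, 86), (-35, 84), (-33, 82), (-31, 83), (-29, 83), (-27, 83), (-25, 82), (-23, 83), (-21, 83), (-19, 83), (-17, 83), (-15, 82), (-13, 60), (-11, 68), (-9, 84), (-7, 82), (-5, 82), (-3, 82), (-1, 83), (0, 82), (2, 83), (4, 57), (6, 114), (8, 198), (10, 192), (12, 194), (14, 196), (16, 105), (18, 82), (20, 83), (22, 83), (24, 82), (26, 84), (28, 88), (30, 93)]
knob 705 ((558.3309326171875, -53.004695892333984), (13.792855262756348, 41.496681213378906), 11.787294387817383) 102.91353700569982
```

View pics/w2.png

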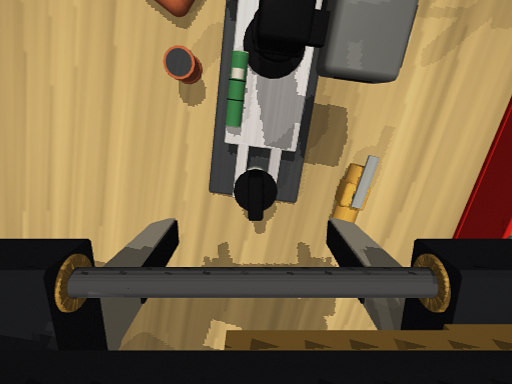

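The jaws are centred on the bar at (256,190). The bubble sits 15 mm past centre (tilt ≈ 0.07), so the knob needs about 101° clockwise. Descend and grip.

Emit:
play_rows --pt "0 0 0 -0.15 0.14 2.5 -1" --pt "0 0 0 0 0 2.5 -1" --pt "0 0 0 0 0 2.5 -1" --pt "0 0 0 0 0 2.0 -1" --pt "0 0 0 0 0 1.2 -1" --pt "0 0 0 0 0 0 -1" --pt "0 0 0 0 0 0 1" --pt "0 0 0 0 0 0 1" --pt "0 0 0 0 0 0 1" --pt "0 0 0 0 0 0 1" --pt "0 0 0 0 0 0 1" --pt "0 0 0 0 0 0 1" --newtons 35

```text
time_s: 5.55
position: [559.6, -53.1, 103.8]
tcp_rot: [[-0.205, 0.979, 0.0], [0.979, 0.205, -0.0], [-0.0, 0.0, -1.0]]
wrist_force: [-0.5, 0.2, 0.3]
width: 49.7
grasp_force: 0.0
```

Emit:
play_rows --pt "0 0 0 0 0 0.4 1" --pt "0 0 0 0 0 0 1" --pt "0 0 0 0 0 0 1" --pt "0 0 0 0 0 0 1" --pt "0 0 0 0 0 0 1" --pt "0 0 0 0 0 0 1" --pt "0 0 0 0 0 0 1" --pt "0 0 0 0 0 0 1" --pt "0 0 0 0 0 0 1" --pt "0 0 0 0 0 0 1"

```text
time_s: 6.55
position: [559.4, -53.4, 101.1]
tcp_rot: [[-0.205, 0.979, -0.0], [0.979, 0.205, -0.001], [-0.001, -0.0, -1.0]]
wrist_force: [-12.5, -1.2, 21.0]
width: 14.0
grasp_force: 40.5
```

Emit:
play_rows --pt "0 0 0 0 -0.1 -0.15 1" --pt "0 0 5 0 0 0 1" --pt "0 0 5 0 0 0 1" --pt "0 0 5 0 0 0 1" --pt "0 0 5 0 0 0 1" --pt "0 0 5 0 0 0 1" --pt "0 0 5 0 0 0 1" --pt "0 0 5 0 0 0 1" --pt "0 0 5 0 0 0 1" --pt "0 0 0 0 0 0 1"

```text
time_s: 7.55
position: [559.2, -53.5, 101.2]
tcp_rot: [[0.475, 0.88, 0.002], [0.88, -0.475, -0.0], [0.0, 0.002, -1.0]]
wrist_force: [4.6, -2.1, 0.3]
width: 13.5
grasp_force: 40.6
```

Emit:
play_rows --pt "0 0 5 0 0 0 1" --pt "0 0 5 0 0 0 1" --pt "0 0 5 0 0 0 1" --pt "0 0 5 0 0 0 1" --pt "0 0 5 0 0 0 1" --pt "0 0 5 0 0 0 1" --pt "0 0 5 0 0 0 1" --pt "0 0 5 0 0 0 1" --pt "0 0 5 0 0 0 1" --pt "0 0 5 0 0 0 1" --pt "0 0 5 0 0 0 1" --pt "0 0 0 0 0 0 1"

```text
time_s: 8.75
position: [559.2, -53.5, 101.3]
tcp_rot: [[0.993, 0.116, 0.002], [0.116, -0.993, -0.001], [0.002, 0.001, -1.0]]
wrist_force: [5.7, -2.8, 0.9]
width: 13.8
grasp_force: 40.6
```

Emit:
play_rows --pt "0 0 5 0 0 0 1" --pt "0 0 0 0 0 0 1" --pt "0 0 0 0 0 0 1" --pt "0 0 0 0 0 0 1"

```text
time_s: 9.15
position: [559.2, -53.5, 101.3]
tcp_rot: [[0.999, 0.032, 0.002], [0.032, -0.999, -0.001], [0.002, 0.001, -1.0]]
wrist_force: [4.9, -1.6, -0.4]
width: 13.7
grasp_force: 40.6
```

```bash
python3 - <<'E'
from h import *
o,im,d,W=look("pics/w3.png");tilt(im,d,W)
E
```

```text
9.15 [559.22  -53.531 101.259] [ 0.032 -0.999  0.001] 80.1242130212657 [ 4.916 -1.612 -0.424] 13.686108822155447 40.64275693932616
plane slope x,y [-0.009  0.002 49.652] 9724
vial 253 [525.114  60.349  61.827] Y 5.653505866190798 43.21536457116056 X -23.825371673738907
profile [(5, 31), (7, 40), (9, 83), (11, 82), (13, 84), (15, 87), (17, 86), (19, 85), (21, 80), (23, 84), (25, 90), (27, 88), (29, 89), (31, 78), (33, 107), (35, -1), (37, -1), (39, -1), (41, -1)]
```

Emit:
play_rows --pt "0 0 0 0 0 0 -1" --pt "0 0 0 0 0 0 -1" --pt "0 0 0 0 0 0 -1" --pt "0 0 0 0 0 0 -1" --pt "0 0 0 0 0 -1 -1" --pt "0 0 0 0 0 -2 -1" --pt "0 0 0 0 0 -3.5 -1" --pt "0 0 0 0 0 -3.5 -1" --pt "0 0 -2.7 0 -3 -3 -1" --pt "0 0 0 0 -4 -1 -1" --pt "0 0 0 0 0 0 -1" --pt "0 0 0 0 0 0 -1"

```text
time_s: 10.4
position: [554.4, 17.1, 241.5]
tcp_rot: [[0.997, 0.08, 0.0], [0.08, -0.997, -0.0], [0.0, 0.0, -1.0]]
wrist_force: [-0.1, -0.8, -0.8]
width: 93.0
grasp_force: 0.0
```

```bash
python3 - <<'E'
from h import *
o,im,d,W=look("pics/w4.png");tilt(im,d,W)
for r in cut_out("mast_grip","wrist")[:1]: print(r["p"],r["position"])
g=W[(d>0)&(W[...,2]>172)&(W[...,2]<190)&(abs(W[...,0]-555)<60)&(abs(W[...,1]-80)<60)]
print(len(g),np.median(g[:,2]) if len(g) else '',cv2.minAreaRect(g[:,:2].astype(np.float32)) if len(g) else '')
E
```

```text
10.4 [554.355  17.138 241.541] [ 0.08  -0.997  0.   ] 84.52723102674835 [-0.084 -0.799 -0.793] 92.98815464057301 0.0
plane slope x,y [-0.003  0.001 49.487] 4070
vial 633 [521.622  39.243  65.657] Y -35.024336091474716 42.62552182194406 X -28.479651755070066
profile [(-35, 113), (-33, 94), (-31, 95), (-29, 95), (-27, 95), (-25, 96), (-23, 95), (-21, 95), (-19, 96), (-17, 95), (-15, 95), (-13, 95), (-11, 62), (-9, 87), (-7, 138), (-5, 187), (-3, 193), (-1, 193), (0, 194), (2, 149), (4, 91), (6, 57), (8, 76), (10, 95), (12, 94), (14, 94), (16, 95), (18, 92), (20, 93), (22, 95), (24, 94), (26, 96), (28, 101), (30, 99), (32, -1), (34, -1), (36, -1), (38, -1), (40, -1)]
0.92 [172.3, 150.6]
1212 178.766688261955 ((547.6497802734375, 86.44615936279297), (29.295875549316406, 35.442440032958984), 3.836482286453247)
```

View pics/w4.png

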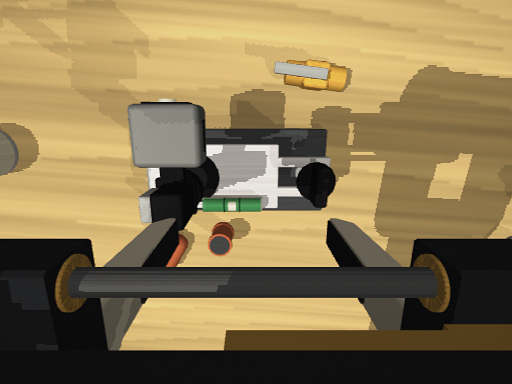

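The bubble at (232,206) is midway between the lines. Mast grip centre is ≈ (548,85), with its top at z 179. Move above it and descend.

Emit:
play_rows --pt "0 0 0 -0.1 -3.4 0 -1" --pt "0 0 0 0 -3.4 0 -1" --pt "0 0 0 0 0 0 -1" --pt "0 0 0 0 0 2 -1" --pt "0 0 0 0 0 2 -1" --pt "0 0 0 0 0 2 -1" --pt "0 0 0 0 0 1.5 -1" --pt "0 0 0 0 0 0 -1" --pt "0 0 0 0 0 0 -1"

```text
time_s: 11.4
position: [548.3, 83.8, 166.5]
tcp_rot: [[0.997, 0.078, -0.0], [0.078, -0.997, -0.0], [-0.0, 0.0, -1.0]]
wrist_force: [1.1, -0.8, -0.1]
width: 92.9
grasp_force: 0.0
```

Emit:
play_rows --pt "0 0 0 0 0 0 1" --pt "0 0 0 0 0 0 1" --pt "0 0 0 0 0 0 1" --pt "0 0 0 0 0 0 1" --pt "0 0 0 0 0 0 1" --pt "0 0 0 0 0 0 1" --pt "0 0 0 0 0 0 1" --pt "0 0 0 0 0 0 1" --pt "0 0 0 0 0 0 1" --pt "0 0 0 0 0 0 1" --pt "0 0 0 0 0 0 1" --newtons 40

```text
time_s: 12.5
position: [548.2, 84.4, 166.2]
tcp_rot: [[0.997, 0.079, 0.0], [0.079, -0.997, 0.0], [0.0, -0.0, -1.0]]
wrist_force: [-0.8, 2.7, 0.4]
width: 30.1
grasp_force: 40.0
```

Emit:
play_rows --pt "0 0 0 0 0 -0.5 1" --pt "0 0 0 0 0 -1 1" --pt "0 0 0 0 0 -1 1" --pt "0 0 0 0 0 -1 1" --pt "0 0 0 0 0 -1 1" --pt "0 0 0 0 0 -1 1" --pt "0 0 0 0 0 0 1"

```text
time_s: 13.2
position: [548.3, 84.4, 222.9]
tcp_rot: [[0.997, 0.079, 0.001], [0.079, -0.997, 0.0], [0.001, -0.0, -1.0]]
wrist_force: [-2.5, 3.1, -3.5]
width: 30.3
grasp_force: 40.0
```

Emit:
play_rows --pt "0 0 0 0 0 -1 1" --pt "0 0 0 0 0 -1 1" --pt "0 0 0 0 0 -1 1" --pt "0 0 0 0 0 -1 1" --pt "0 0 0 0 0 -1 1" --pt "0 0 0 0 0 -1 1" --pt "0 0 0 0 0 -0.4 1" --pt "0 0 0 0 0 0 1" --pt "0 0 0 0 0 0 1"

```text
time_s: 14.1
position: [548.2, 84.3, 285.5]
tcp_rot: [[0.997, 0.079, 0.0], [0.079, -0.997, 0.0], [0.0, -0.0, -1.0]]
wrist_force: [-0.5, 4.7, -3.2]
width: 30.7
grasp_force: 40.0
```

Emit:
play_rows --pt "0 0 0 0 0 -0.1 1" --pt "0 0 0 0 0 0 1" --pt "0 0 0 0 0 0 1"

```text
time_s: 14.4
position: [548.1, 84.4, 286.0]
tcp_rot: [[0.997, 0.079, -0.0], [0.079, -0.997, 0.0], [-0.0, -0.0, -1.0]]
wrist_force: [0.6, 5.6, -4.2]
width: 30.3
grasp_force: 40.0
```

```bash
python3 - <<'E'
from h import *
o,im,d,W=look("pics/w5.png");tilt(im,d,W)
S,ds=read_camera("scene");P=pts("scene",np.ones(ds.shape,bool),ds)
q=P[(abs(P[:,0]-600)<50)&(abs(P[:,1]-85)<40)&(P[:,2]>120)];
h=np.histogram(q[:,2],bins=range(120,320,8));print(list(zip(h[1],h[0])))
cv2.imwrite("pics/s5.png",cv2.resize(S[110:260,220:370,::-1],(600,600),interpolation=cv2.INTER_CUBIC))
E
```

```text
14.4 [548.13   84.362 286.002] [ 0.079 -0.997 -0.   ] 91.57652260531732 [ 0.643  5.601 -4.209] 30.320696356052537 39.99880492687225
plane slope x,y [ 0.001 -0.004 49.25 ] 1790
vial 428 [522.224  32.778  68.855] Y -35.65735798680878 29.517578378346883 X -29.42725309445254
profile [(-35, 153), (-33, 124), (-31, 123), (-29, 124), (-27, 124), (-25, 122), (-23, 123), (-21, 122), (-19, 124), (-17, 124), (-15, 120), (-13, 122), (-11, 101), (-9, 84), (-7, 115), (-5, 224), (-3, 241), (-1, 242), (0, 244), (2, 217), (4, 119), (6, 109), (8, 94), (10, 119), (12, 121), (14, 122), (16, 122), (18, 121), (20, 122), (22, 130), (24, -1), (26, -1), (28, -1)]
[(np.int64(120), np.int64(47)), (np.int64(128), np.int64(19)), (np.int64(136), np.int64(17)), (np.int64(144), np.int64(19)), (np.int64(152), np.int64(19)), (np.int64(160), np.int64(16)), (np.int64(168), np.int64(22)), (np.int64(176), np.int64(21)), (np.int64(184), np.int64(18)), (np.int64(192), np.int64(12)), (np.int64(200), np.int64(12)), (np.int64(208), np.int64(5)), (np.int64(216), np.int64(1)), (np.int64(224), np.int64(0)), (np.int64(232), np.int64(0)), (np.int64(240), np.int64(22)), (np.int64(248), np.int64(61)), (np.int64(256), np.int64(74)), (np.int64(264), np.int64(101)), (np.int64(272), np.int64(256)), (np.int64(280), np.int64(65)), (np.int64(288), np.int64(61)), (np.int64(296), np.int64(60)), (np.int64(304), np.int64(39))]
```

View pics/s5.png

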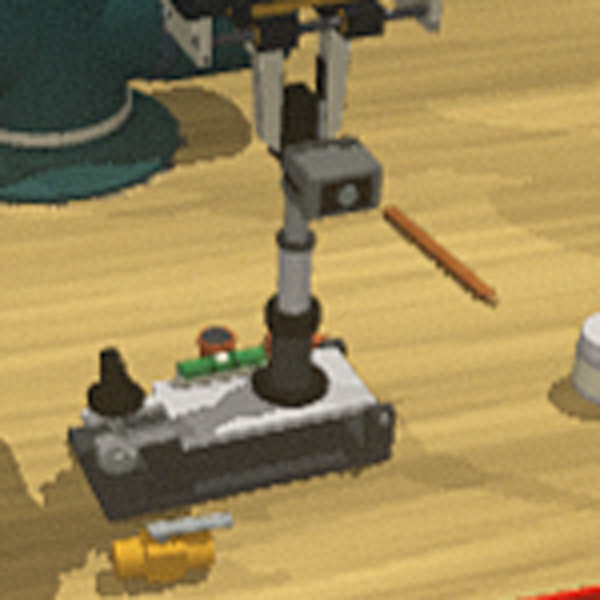

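Both sections are drawn out and the bubble is still centred. I pull a little more to check that it is on the stop.

Emit:
play_rows --pt "0 0 0 0 0 -0.2 1" --pt "0 0 0 0 0 0 1" --pt "0 0 0 0 0 0 1" --pt "0 0 0 0 0 0 1"

```text
time_s: 14.9
position: [548.0, 84.4, 286.5]
tcp_rot: [[0.997, 0.079, -0.002], [0.079, -0.997, -0.0], [-0.002, -0.0, -1.0]]
wrist_force: [3.0, 5.4, -16.7]
width: 30.1
grasp_force: 40.0
```

```bash
python3 - <<'E'
from h import *
o,im,d,W=look("pics/w6.png")
g=W[(d>0)&(W[...,2]>255)&(W[...,2]<290)&(W[...,0]>580)&(W[...,0]<630)&(abs(W[...,1]-85)<25)]
print("laser top",len(g),np.percentile(g[:,2],[10,50,90]))
E
```

```text
14.9 [548.009  84.36  286.453] [ 0.079 -0.997 -0.   ] 91.57694973845199 [  3.006   5.389 -16.75 ] 30.11619987011897 39.995636343955994
laser top 8325 [275.91  277.274 278.172]
```

```bash
python3 -c "
from station import *
print(finish_job())"
```

```text
the job is handed in; nothing more can be done
None
```

I levelled the stand, pulled the mast up to its second stop and handed the job in at about 15 s, with the gripper still holding the mast; the station returned no verdict. The bubble was centred when I last checked it, just before a final 2 mm pull against the stop.

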